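# Pry open the storage case and put the drawn cups away nested

## Robot

A 6-joint arm with a two-finger parallel gripper is mounted at the origin on the work surface. World frame = base frame: x ahead of the robot, y to its left, z up, the work surface at z = 0. Lengths are in m, angles in degrees, forces in N, time in s.
With the tool pointing down it reaches from about 0.25 to 0.8 m from the base axis. Payload 8.5 kg.
Tool frame: the origin (TCP) lies on the centre line of the jaws, within the pads' length; the fingertips stand 8 mm ahead of it and the grasp point (between the pads) lies 11 mm behind it; z points along the fingers, y is the line along which they close (so a half turn about z gives the same grasp; the last joint's range is limited). The gripper opens to 85 mm and grips with 20 to 120 N. Pads are 22 mm wide; open, the fingers measure 114 mm over their backs; the gripper's body (76 mm by 85 mm) begins 54 mm behind the grasp point. The pads swing forward as they close: fully open they stand 13 mm farther back than shut.
Start: joints at [76.891, 13.648, -0.773, 75.585, 0, 90], TCP at [0.119, 0.511, 0.239] pointing down, gripper open.
Joint ranges: [-152.45, 152.45], [-59.26, 108.67], [-65.41, 83.53], [-104.44, 129.93], [-82.83, 76.93], [-180, 180]. Speed limits (degrees/s): [127.2, 127.2, 159.86, 180, 180, 180].

## Interface

Orientations are given as [roll, pitch, yaw] about the fixed x, y, z axes, in that order (R = Rz(yaw) Ry(pitch) Rx(roll)).
In Python, from workcell import r, inverse_kinematics, capture, order gives the robot as it stands. Calls block until the motion is done:
- r.goto(position, orientation): joint-space move of the TCP to a pose.
- r.line_to(position, vel=0.15, ori=None, until_force=None): straight line of the TCP; ori=None keeps the orientation; vel is the mean speed in m/s. With until_force (N) it stops when the force on the tool has changed by that much, and returns True; else False.
- r.goto_joints(angles): joint-space move.
- r.gripper_open() and r.gripper_close(squeeze=None): open the fingers fully, or close them until they stop; squeeze is the grip in N (None keeps the last).
- r.hold(seconds).
- inverse_kinematics(position, orientation): joint angles nearest the present ones, or None.
- r.read_state(): the state.
- capture(name): name is "scene" or "top" or "wrist"; returns a dict with "pixels" (400x640x3 uint8, blue, green, red), "fovy" (degrees; the focal length in pixels is half the picture's height over the tangent of half this angle, whatever the lens; pixels are square), "cx", "cy" (the principal point, pixels), "origin" and "attitude" of the camera in the world. Camera axes: x right, y up, looking along -z (the intrinsics and any distortion apply to the point x, -y, -z); pixel columns grow to the right and rows downward; lengths in m; the calibration is good to about 2 mm. A picture is of the moment at which its call begins. There is no depth.
A pose or a line that the arm cannot do raises r.MotionError and nothing moves.
- order.finish_job(): hands the job in; it is judged then, once.
The state is a dict: "t": time; "qpos": joint angles; "dq": joint speeds; "joint_torque": joint torques, N m; "position": TCP position; "eef_rot": TCP orientation; "wrist_force": force on the tool from outside, world axes, zero at the start; "ft_torque": the same for the moment, N m; "width": opening from 0.0 (shut) to 1.0 (fully open); "grip_force": force on a finger pad.
Only numpy, scipy, OpenCV 4.12 (cv2) and the standard library are available. Lean on these libraries where they do the work, as an engineer would, in place of code of your own. Each camera call takes 0.05 s, during which the arm holds its last target. There are 200 camera calls.

## Task

Lever the cover of the grey case open with the orange pry blade (not with the fingers) and swing it fully back, then nest every loose steel cup upright into a single concentric stack on the cup standing inside the case. When all are in, shut the cover again, with the pry blade back flat on its rubber mat; leave the slug, carton and bin where they are.

Things in the scene. Friction and masses are not known exactly. Their poses are not given: they have to be found in the camera images.
- case: grey open-topped case fixed to the bench, outside 130 (x) by 160 (y) by 122 mm high, walls and floor 5 mm. Origin at the centre of its underside; +x is the hinge side, -x the front, towards the robot. In the top of the front wall, just under the cover, is a pry notch 50 mm wide (centred on y = 0) and 10 mm high (z = 112 to 122 mm)
- lid (a joint): angle of the blue cover's hinge, rad: 0 shut, grows as the cover swings up and over to the case's +x, stop at 1.85. Hinge line along the case's y at case x = +65 mm, z = 122 mm. The hinge is stiff: the cover stays at any angle it is left (about 1.5 N at its front edge moves it)
- cover: the blue cover itself, a plain plate 130 by 160 by 6 mm lying flush on the case's rim, with no handle. Origin at the centre of its underside; x points to the hinge
- blade: pry blade: orange handle 80 long (x -50 to +30 mm), 24 wide, 18 mm tall, then a flat steel blade 24 wide, 2.5 mm thick, out to x = 100 mm at mid height (z = 9 mm). Origin on the underside, below the place to grip; x points to the tip, z up. It lies flat on the rubber mat
- blade_tip (a point): middle of the blade's front edge, 100 mm ahead of and 9 mm above the blade's origin
- mat: black rubber mat fixed on the bench, 200 (x) by 90 (y) by 6 mm thick, home of the pry blade; origin at the centre of its underside
- cup0: drawn-steel cup loose on the case floor, hidden until the case is open; 40 mm high, wall 2.5. Foot 37 mm across at the bottom, 43 at z = 19; a sloping shoulder out to 55 at z = 25; then a straight collar, 55 outside, 50 inside. Origin at the centre of its underside, z up. A nested cup rests by its shoulder on the rim below, 17 mm higher, leaving its top 17 mm to hold. Five just fit under the cover
- slug: dark steel slug standing on the bench, 38 mm diameter, 45 mm high; a bystander
- carton: small red carton, 60 by 90 by 40 mm high, behind the case; a bystander
- bin: blue picking bin fixed on the bench, 130 by 100 by 65 mm high, origin at the centre of its underside; a bystander
- cup1: loose drawn-steel cup, same shape as cup0, standing open side up on the bench at the start, or absent; origin at the centre of its underside, z up its axis. 
- cup2: loose drawn-steel cup, same shape as cup0, standing open side up on the bench at the start, or absent; origin at the centre of its underside, z up its axis. 
- cup3: loose drawn-steel cup, same shape as cup0, standing open side up on the bench at the start, or absent; origin at the centre of its underside, z up its axis. 
- cup4: loose drawn-steel cup, same shape as cup0, standing open side up on the bench at the start, or absent; origin at the centre of its underside, z up its axis. 

How it is judged:
By the outcome, as a careful person would: the job done as asked, in the order asked, and still so for the second after the job is handed in, with the robot touching nothing.
Of cup1, cup2, cup3, cup4 only 2 to 4 are there at a start; the rules pass over those that are not, and their reading is None.
At some moment in a run one of cup1, cup2, cup3, cup4, blade may be knocked a few centimetres aside while the robot is not near it.
It also fails if it takes over 210 s, if anything falls off the work surface, if the arm or the gripper's body presses on something with over 40 N, if the wrist force passes 120 N, or if a joint passes its speed limit or range.

## Working session

There is one attempt and no reset: what is moved stays moved. The work goes in short steps, each a Python script; the robot and the scene stay as the last script left them, time stands still between calls to the robot, and variables do not carry over. Pictures are saved under pics/ and viewed, at most 14 in all, crops included, and the job is handed in when it is done.

```bash
ls; mkdir -p pics; python3 - <<'E'
from workcell import r,capture
import cv2,numpy as np
for n in ("scene","top"):
    c=capture(n); cv2.imwrite(f"pics/{n}0.png",c["pixels"])
    print({k:v for k,v in c.items() if k!="pixels"})
print(r.read_state())
E
```

```text
pics
{'fovy': 45.077358382077215, 'cx': 327.0951291571802, 'cy': 203.98984771529564, 'origin': array([1.25500518, 0.48248995, 0.98612716]), 'attitude': array([ 43.03085677,   0.85937802, 123.18150076])}
{'fovy': 45.8849040788037, 'cx': 322.67602774093086, 'cy': 200.45839531790554, 'origin': array([0.4322077 , 0.00196845, 1.35204826]), 'attitude': array([  5.96510774,  -0.65693163, -88.53597805])}
{'t': 0.1, 'qpos': array([ 7.68909897e+01,  1.36791338e+01, -8.13017225e-01,  7.55838291e+01,
       -1.43985196e-03,  9.00008126e+01]), 'dq': array([ 0.10325848, -0.11855151,  0.1276661 , -0.06303736,  0.04469198,
        0.11119633]), 'joint_torque': array([ 1.54446866e-04, -5.39720285e+01,  3.46995950e+01,  1.34118623e-02,
        7.31496834e-05, -8.96230887e-06]), 'position': array([0.1189964 , 0.51095944, 0.23872097]), 'eef_rot': array([-1.79924020e+02,  1.44092826e-03,  1.66890179e+02]), 'wrist_force': array([-0.80259614,  0.26313995, -0.05839974]), 'ft_torque': array([-0.0191918 ,  0.00973234, -0.01625147]), 'grip_force': 0.0, 'width': 1.0007520647576444}
```

View pics/scene0.png

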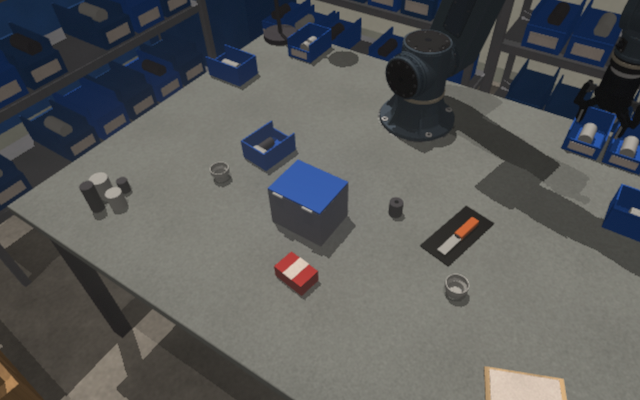

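View pics/top0.png

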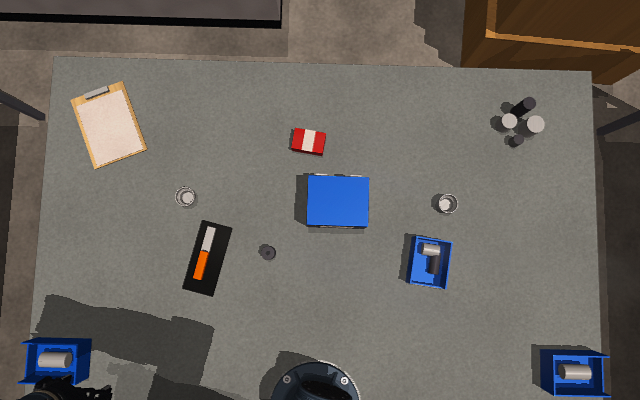

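Two loose cups are visible: top image (186,197) and (447,204). The slug is at (268,253), the mat and blade at about (207,258), the case at (337,201), the carton at (308,141) and the bin at (430,262).

```bash
cat > h.py <<'E'
import numpy as np, cv2
from scipy.spatial.transform import Rotation as Ro
from workcell import r, inverse_kinematics, capture, order
def rot(e): return Ro.from_euler('xyz',e,degrees=True)
def ray(c,uv):
    f=200/np.tan(np.radians(c["fovy"]/2)); uv=np.atleast_2d(np.asarray(uv,float))
    d=np.c_[(uv[:,0]-c["cx"])/f,-(uv[:,1]-c["cy"])/f,-np.ones(len(uv))]
    return rot(c["attitude"]).apply(d)
def plane(c,uv,z):
    d=ray(c,uv); o=c["origin"]; return (o+d*((z-o[2])/d[:,2])[:,None])[:,:2]
def project(c,p):
    f=200/np.tan(np.radians(c["fovy"]/2)); q=rot(c["attitude"]).inv().apply(np.atleast_2d(p)-c["origin"])
    return np.c_[c["cx"]-f*q[:,0]/q[:,2],c["cy"]+f*q[:,1]/q[:,2]]
def hsv(c): return cv2.cvtColor(c["pixels"],cv2.COLOR_BGR2HSV)
def blobs(m,amin=20):
    cs,_=cv2.findContours(m.astype(np.uint8),cv2.RETR_EXTERNAL,cv2.CHAIN_APPROX_NONE)
    return sorted([k[:,0,:] for k in cs if cv2.contourArea(k)>=amin],key=lambda k:-cv2.contourArea(k.reshape(-1,1,2)))
def rect(c,k,z):
    "centre, (long, short), yaw of long side, of contour k on plane z"
    (cx,cy),(w,h),a=cv2.minAreaRect((plane(c,k,z)*1000).astype(np.float32))
    if w<h: w,h,a=h,w,a+90
    return np.array([cx,cy])/1000,(w,h),(a+90)%180-90
def blade(c):
    "grip origin xy and yaw (towards tip), blade lying on mat"
    H=hsv(c); k=blobs((H[...,0]<15)&(H[...,0]>5)&(H[...,1]>200)&(H[...,2]>120),60)
    k=[q for q in k if np.hypot(*(rect(c,q,.024)[0]-[.45,.3]))<.3][0]
    ctr,s,a=rect(c,k,.024)
    u=np.array([np.cos(np.radians(a)),np.sin(np.radians(a))])
    if u[0]<0: u=-u;a+=180
    return ctr+.010*u,a,s
E
python3 - <<'E'
from h import *
c=capture("top"); H=hsv(c)
print("blade",blade(c))
for k in blobs((H[...,0]>100)&(H[...,0]<125)&(H[...,1]>180)&(H[...,2]>150),300): print("blue",k.mean(0),rect(c,k,.128))
for k in blobs(H[...,2]<25,300): print("black",k.mean(0),rect(c,k,.006))
p=c["pixels"]
crops=[p[170:225,160:215],p[175:230,420:475],p[90:155,485:550],p[225:295,400:460],p[215:300,175:240]]
cv2.imwrite("pics/c1.png",np.hstack([cv2.resize(k,(260,260),interpolation=cv2.INTER_CUBIC) for k in crops[:3]]))
E
```

```text
blade (array([0.39191847, 0.32296774]), -12.495368957519531, (77.7059326171875, 24.465187072753906))
blue [337.66511628 200.59069767] (array([ 0.56184344, -0.04767883]), (158.46435546875, 128.8736572265625), 89.55026245117188)
blue [ 59.1503268  361.67973856] (array([0.13174547, 0.64731799]), (99.3582534790039, 94.485107421875), -89.83182476460934)
blue [427.16242038 258.46178344] (array([ 0.4087298, -0.2911055]), (120.24988555908203, 93.91891479492188), -7.935089111328125)
blue [579.1002331 376.5011655] (array([ 0.13399545, -0.67206732]), (141.47195434570312, 99.85868835449219), -89.18880605697632)
black [140.24347826  20.12      ] (array([1.09683508, 0.54540161]), (830.2850952148438, 25.25320053100586), -89.87088751792908)
black [ 73.16145833 389.83333333] (array([0.04222702, 0.65911145]), (208.02706909179688, 63.37995910644531), -88.73465251922607)
black [202.93927126 265.63157895] (array([0.39166388, 0.31459647]), (174.3739471435547, 88.28800201416016), -13.001113891601562)
black [325.82407407 389.91666667] (array([ 0.05118515, -0.03331181]), (142.9196014404297, 45.199485778808594), 71.42568969726562)
```

View pics/c1.png

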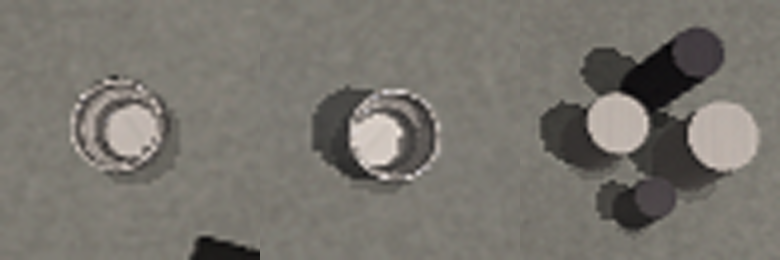

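```bash
python3 - <<'E'
from h import *
b,a,_=blade(capture("top")); O=[180,0,a]
r.goto([b[0],b[1],.12],O)
c=capture("wrist"); cv2.imwrite("pics/w1.png",c["pixels"])
H=hsv(c); 
for k in blobs((H[...,0]<15)&(H[...,0]>5)&(H[...,1]>200)&(H[...,2]>100),300): print("wrist orange",rect(c,k,.024))
print("top",b,a)
np.save("blade0.npy",[b[0],b[1],a])
r.line_to([b[0],b[1],.018],vel=.12); print(r.read_state()["wrist_force"])
r.gripper_close(squeeze=100); s=r.read_state(); print(s["width"],s["grip_force"],s["position"],s["wrist_force"])
r.line_to([b[0],b[1],.14])
c=capture("wrist"); cv2.imwrite("pics/w2.png",c["pixels"]); print(r.read_state()["t"])
cv2.imwrite("pics/w12.png",cv2.resize(np.hstack([cv2.imread("pics/w1.png"),c["pixels"]]),(800,250)))
E
```

```text
wrist orange (array([0.38383496, 0.32730972]), (78.22740173339844, 23.24728012084961), -11.839927673339844)
top [0.39191847 0.32296774] -12.495368957519531
[ 0.31039616  0.1601197  -0.11585601]
0.24812787767710928 98.85326027870178 [0.39214333 0.32320889 0.01871479] [-2.140389   -1.29202134  8.32875908]
6.05
```

View pics/w12.png

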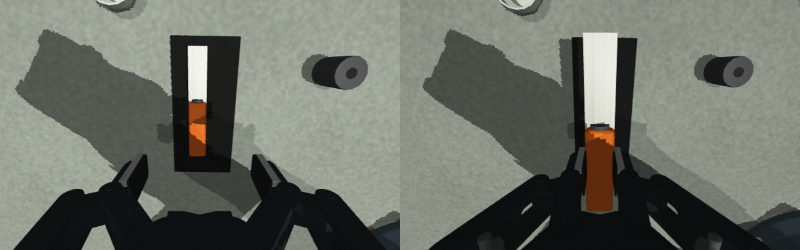

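```bash
cat >> h.py <<'E'
CASE=np.array([.5618,-.0477]); CY=-.45
ux=np.array([np.cos(np.radians(CY)),np.sin(np.radians(CY))]); uy=np.array([-ux[1],ux[0]])
def cw(x,y): return CASE+x*ux+y*uy      # case -> world xy
DZ=.0037                                # TCP z - blade mid z
def tip(x,z,y=0): p=cw(x-.1,y); return [p[0],p[1],z+DZ]   # TCP for blade tip at case x, height z
E
python3 - <<'E'
from h import *
s=r.read_state()["position"]
r.line_to([s[0],s[1],.22],vel=.25)
r.goto(tip(-.11,.19),[180,0,CY])
r.line_to(tip(-.095,.117),vel=.1)
for n in("scene","top","wrist"):
    c=capture(n); cv2.imwrite(f"pics/p_{n}.png",c["pixels"])
    exp=[*cw(-.095,0),.117]; u=project(c,exp)[0]; print(n,u)
    u=u.astype(int); q=c["pixels"][max(u[1]-35,0):u[1]+35,max(u[0]-45,0):u[0]+45]; 
    cv2.imwrite(f"pics/q_{n}.png",cv2.resize(q,(380,296)))
cv2.imwrite("pics/q.png",np.hstack([cv2.imread(f"pics/q_{n}.png") for n in("scene","top")]))
print(r.read_state()["position"],r.read_state()["t"])
E
```

```text
scene [327.58377202 166.10186018]
top [336.33590182 236.97772557]
wrist [317.54288839  52.17944633]
[ 0.3671484  -0.04622228  0.1212388 ] 11.8917
```

View pics/q.png

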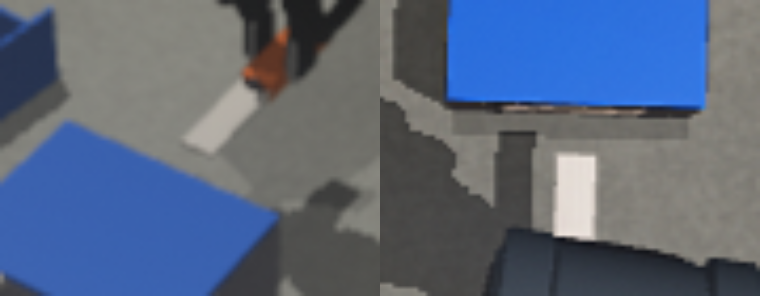

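View pics/p_wrist.png

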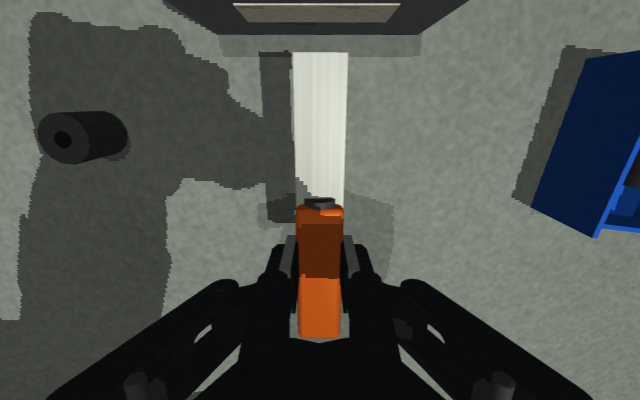

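The wrist and both fixed views put the blade tip within 1 mm of where I expected it, and it is centred on the notch (wrist view, columns 234–400). Next I insert it and lever.

```bash
python3 - <<'E'
from h import *
print("ins",r.line_to(tip(-.038,.117),vel=.05,until_force=10), r.read_state()["wrist_force"])
rho=.103
for d in list(range(0,106,7))+[108]:
    t=np.radians(d)
    hit=r.line_to(tip(.065-rho*np.cos(t),.122+rho*np.sin(t)),vel=.08,until_force=25)
    if hit: print("force at",d,r.read_state()["wrist_force"]); break
print(r.read_state()["wrist_force"],r.read_state()["position"],r.read_state()["width"],r.read_state()["t"])
c=capture("scene"); cv2.imwrite("pics/o_scene.png",c["pixels"])
E
```

```text
ins False [-0.40117186  0.21171534 -1.317996  ]
[-13.17104019  -0.11008932   2.86317617] [ 0.55588027 -0.04763431  0.2230853 ] 0.24719105600850674 18.3083
```

View pics/o_scene.png

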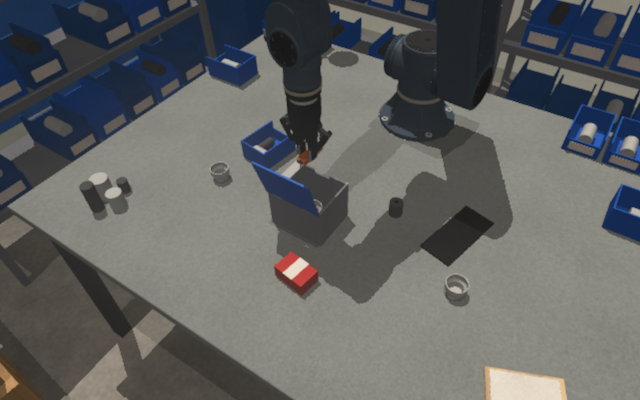

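```bash
python3 - <<'E'
from h import *
r.line_to(tip(.03,.222),vel=.2)
r.line_to(tip(-.06,.24),vel=.3)
c=capture("top"); cv2.imwrite("pics/t_open.png",c["pixels"]); u=project(c,[*CASE,.06])[0].astype(int)
a=cv2.resize(c["pixels"][u[1]-50:u[1]+50,u[0]-50:u[0]+50],(400,400))
w=capture("wrist"); cv2.imwrite("pics/all.png",np.hstack([a,cv2.resize(w["pixels"],(400,400))])); cv2.imwrite("pics/w_open.png",w["pixels"])
b=np.load("blade0.npy")
r.goto([b[0],b[1],.16],[180,0,b[2]])
c=capture("top"); H=hsv(c)
for k in blobs(H[...,2]<25,300):
    q=rect(c,k,.006)
    if abs(q[0][0]-.4)<.1: print("mat",q)
r.line_to([b[0],b[1],.04],vel=.2)
print(r.line_to([b[0],b[1],.0175],vel=.04,until_force=6),r.read_state()["position"])
r.gripper_open(); r.line_to([b[0],b[1],.16],vel=.25)
print(r.read_state()["t"])
E
```

```text
mat (array([0.3738154 , 0.34621741]), (141.63137817382812, 128.4840087890625), 76.84710693359375)
mat (array([0.42131134, 0.49976236]), (138.18946838378906, 39.583587646484375), 41.5767822265625)
True [0.3917897  0.32284936 0.01873231]
26.4333
```

View pics/all.png

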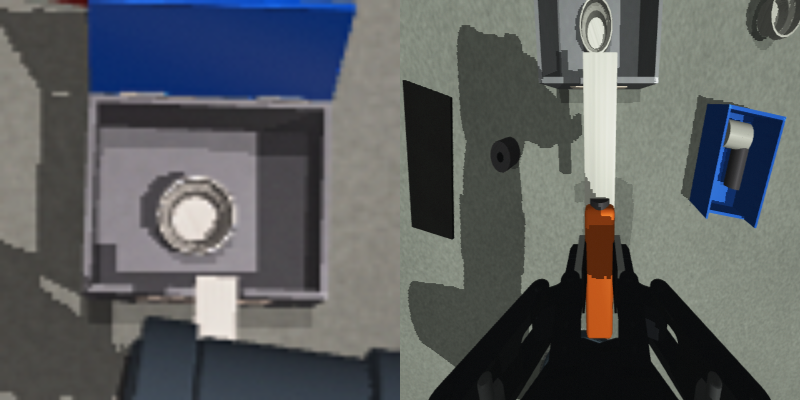

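```bash
cat >> h.py <<'E'
def cup(c,xy,zr,R=.04,hi=1.12):
    "rim centre near xy with rim at height zr (Hough circle of the known size)"
    u=project(c,[*xy,zr])[0]; e=project(c,[[xy[0]+.0275,xy[1],zr],[xy[0],xy[1]+.0275,zr]])
    rp=np.linalg.norm(e-u,axis=1).mean(); S=6; h=int(rp*(1+R/.0275)); o=(u-h).astype(int).clip(0)
    g=cv2.cvtColor(c["pixels"][o[1]:o[1]+2*h,o[0]:o[0]+2*h],cv2.COLOR_BGR2GRAY)
    g=cv2.GaussianBlur(cv2.resize(g,None,fx=S,fy=S,interpolation=cv2.INTER_CUBIC),(0,0),3)
    q=cv2.HoughCircles(g,cv2.HOUGH_GRADIENT,1.5,20,param1=60,param2=15,minRadius=int(.88*rp*S),maxRadius=int(hi*rp*S))
    if q is None: return None
    q=q[0][0]; return plane(c,[(q[0]+.5)/S-.5+o[0],(q[1]+.5)/S-.5+o[1]],zr)[0], q[2]/S/rp
E
python3 - <<'E'
from h import *
c=capture("top"); cv2.imwrite("pics/t2.png",c["pixels"]); print("blade",blade(c))
L=plane(c,[186,197],.04)[0]; Rr=plane(c,[447,204],.04)[0]
c2=dict(c); c2["pixels"]=cv2.imread("pics/t_open.png"); c1=dict(c);c1["pixels"]=cv2.imread("pics/top0.png")
for n,k in(("start",c1),("open",c2),("now",c)): print(n,cup(k,L,.04),cup(k,Rr,.04))
u=project(c,[*CASE,.06])[0].astype(int)
g=plane(c,[197/4+u[0]-50,215/4+u[1]-50],.045)[0]; print("cup0 guess",g,[cup(k,g,.045,R=.02) for k in(c2,c)])
d=g-CASE; print("case coords",d@ux,d@uy)
H=hsv(c2)
for k in blobs((H[...,0]>100)&(H[...,0]<125)&(H[...,1]>180)&(H[...,2]>150),5): 
    if 290<k[:,0].mean()<390: print(k.min(0),k.max(0),plane(c,k.mean(0),.25))
print(project(c,[[*cw(.065+.13*np.cos(np.pi-t),0),.122+.13*np.sin(t)] for t in (1.6,1.75,1.85)]))
E
```

```text
blade (array([0.41304085, 0.31443461]), -13.212135314941406, (31.160276412963867, 23.80978012084961))
start (array([0.57196975, 0.37496226]), np.float64(0.955792169968167)) (array([ 0.57195973, -0.35893155]), np.float64(0.9482598871086154))
open (array([0.57053247, 0.3762716 ]), np.float64(0.8999671230967606)) (array([ 0.57195973, -0.35893155]), np.float64(0.9508158045191565))
now (array([0.57121379, 0.37700457]), np.float64(1.016692141902254)) (array([ 0.57195973, -0.35893155]), np.float64(0.9482598871086154))
cup0 guess [ 0.55527994 -0.0448364 ] [(array([ 0.55601672, -0.04192274]), np.float64(0.9319839874819155)), (array([ 0.55739365, -0.04119574]), np.float64(0.9598674227827276))]
case coords -0.006542348671801284 0.0028123046334101415
[308 151] [374 154] [[ 0.66416932 -0.04880886]]
[[340.74389246 165.89074742]
 [340.94212905 157.97362339]
 [341.0364509  152.97345685]]
```

View pics/t2.png

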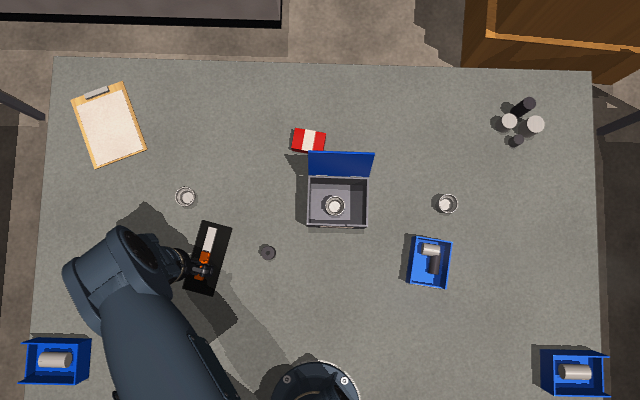

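```bash
cat >> h.py <<'E'
STK=np.array([.5567,-.0415]); G=.037
def pick(xy,z0=0):
    r.goto([*xy,.14+z0],[180,0,CY]); r.line_to([*xy,G+z0],vel=.15); r.gripper_close(squeeze=60)
    s=r.read_state(); print("grip",s["width"],s["grip_force"],s["wrist_force"],s["t"])
    r.line_to([*xy,.22],vel=.25); print("held",r.read_state()["width"])
def place(base):
    r.line_to([*STK,.22],vel=.3); r.line_to([*STK,base+G+.012],vel=.2)
    hit=r.line_to([*STK,base+G-.001],vel=.03,until_force=6); print("seat",hit,r.read_state()["position"],"want z",base+G)
def release():
    r.gripper_open(); p=r.read_state()["position"]; r.line_to([p[0],p[1],.22],vel=.25)
E
python3 - <<'E'
from h import *
pick(np.array([.5712,.3765])); place(.022)
c=capture("wrist"); cv2.imwrite("pics/pl1.png",c["pixels"]); print(r.read_state()["t"])
E
```

```text
grip 0.5987201770645635 62.66882018186152 [-0.8457786  -0.53748198  7.66738342] 28.5167
held 0.603739233532926Traceback (most recent call last):
  File "<stdin>", line 2, in <module>
  File "h.py", line 51, in place
    r.line_to([*STK,.22],vel=.3); r.line_to([*STK,base+G+.012],vel=.2)
    ~~~~~~~~~^^^^^^^^^^^^^^^^^^^
workcell.MotionError: the arm cannot follow that straight line within its joint ranges
```

```bash
sed -i 's/    r.line_to(\[\*STK,.22\],vel=.3); /    s=np.sign(r.read_state()["position"][1]); r.goto([.49,-.045+s*.14,.23],[180,0,CY]); r.goto([*STK,.21],[180,0,CY]); /' h.py
python3 - <<'E'
from h import *
print(r.read_state()["qpos"].round(1))
place(.022)
c=capture("wrist"); cv2.imwrite("pics/pl1.png",c["pixels"]); print(r.read_state()["t"],r.read_state()["qpos"].round(1))
E
```

```text
[  33.4   30.3   21.9   81.7   -0.  -146.2]
seat True [ 0.5569163  -0.04158807  0.06166534] want z 0.059
36.7333 [ -4.3  23.5 -13.9  52.5  -0.  176.2]
```

View pics/pl1.png

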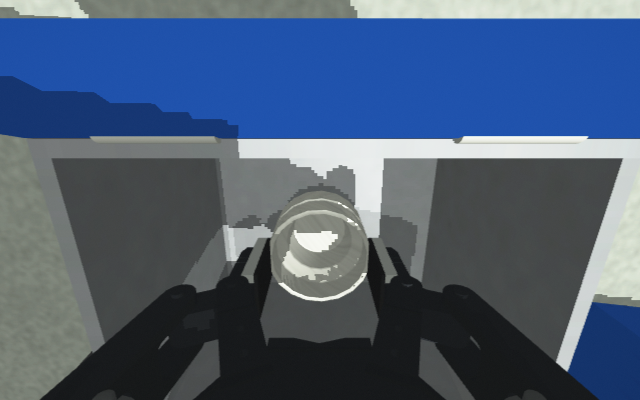

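```bash
python3 - <<'E'
from h import *
print(r.line_to([*STK,.0575],vel=.02,until_force=8),r.read_state()["position"],r.read_state()["wrist_force"])
release()
c=capture("top"); w=capture("wrist"); cv2.imwrite("pics/t3.png",c["pixels"])
print("blade",blade(c),"R",cup(c,[.572,-.359],.04))
u=project(w,[*STK,.06])[0].astype(int); print(u)
cv2.imwrite("pics/pl2.png",w["pixels"][:400,max(u[0]-200,0):u[0]+200]); print(r.read_state()["t"])
E
```

```text
True [ 0.55683533 -0.04162722  0.06097963] [-2.3022099  -0.6344147   9.69080835]
blade (array([0.39124034, 0.31973516]), -13.101470947265625, (77.72876739501953, 24.89592170715332)) R (array([ 0.57338562, -0.35963613]), np.float64(0.9511641185841955))
[313 178]
38.275
```

View pics/pl2.png

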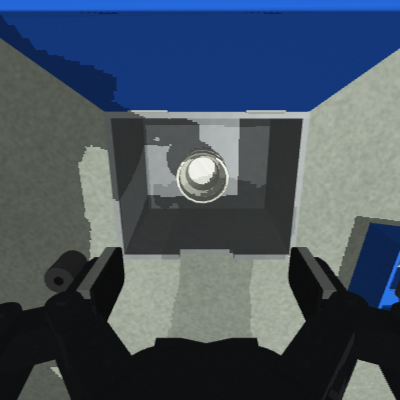

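Cup 1 is nested concentrically, with its rim at about (202,178) in the crop. The right cup is next.

```bash
python3 - <<'E'
import h
from h import *
c=capture("top"); s=cup(c,STK,.062,R=.02); R=cup(c,[.572,-.359],.04); print("stack",s,"R",R)
h.STK=(STK+s[0])/2
r.goto([.49,-.185,.23],[180,0,CY])
pick(R[0]); place(.039)
print(r.line_to([*h.STK,.075],vel=.02,until_force=8),r.read_state()["position"])
release()
c=capture("top"); w=capture("wrist"); cv2.imwrite("pics/t4.png",c["pixels"])
print("blade",blade(c),cup(c,h.STK,.079,R=.02),r.read_state()["t"])
u=project(c,[*CASE,.06])[0].astype(int)
cv2.imwrite("pics/pl3.png",np.hstack([w["pixels"][:400,115:515],cv2.resize(c["pixels"][u[1]-50:u[1]+50,u[0]-50:u[0]+50],(400,400))]))
E
```

```text
stack None R (array([ 0.57055289, -0.35892878]), np.float64(0.9230383374652954))Traceback (most recent call last):
  File "<stdin>", line 4, in <module>
TypeError: 'NoneType' object is not subscriptable
```

```bash
python3 - <<'E'
from h import *
r.goto([.49,-.185,.23],[180,0,CY])
c=capture("top"); s=cup(c,STK,.062,R=.02); R=cup(c,[.572,-.359],.04); print("stack",s,"R",R)
pick(np.array([.572,-.359]) if R is None else R[0]); place(.039)
print(r.line_to([*STK,.075],vel=.02,until_force=8),r.read_state()["position"])
release()
w=capture("wrist"); r.goto([.40,-.05,.3],[180,0,CY])
c=capture("top"); cv2.imwrite("pics/t4.png",c["pixels"])
print("blade",blade(c),cup(c,STK,.079,R=.02),r.read_state()["t"])
u=project(c,[*CASE,.06])[0].astype(int)
cv2.imwrite("pics/pl3.png",np.hstack([w["pixels"][:400,115:515],cv2.resize(c["pixels"][u[1]-50:u[1]+50,u[0]-50:u[0]+50],(400,400))]))
E
```

```text
stack (array([ 0.55719787, -0.04266033]), np.float64(1.0027749174986256)) R None
grip 0.6004950727778176 62.04210771938051 [-0.56951177  0.68378906  8.49350245] 41.1583
held 0.6010695043806591
seat True [ 0.5580584  -0.04170091  0.07872583] want z 0.076
True [ 0.55861997 -0.04178065  0.07837034]
blade (array([0.39089427, 0.31981939]), -12.67279052734375, (78.37271881103516, 24.77302360534668)) (array([ 0.55825254, -0.04133286]), np.float64(0.9420179371877673)) 46.8667
```

View pics/pl3.png

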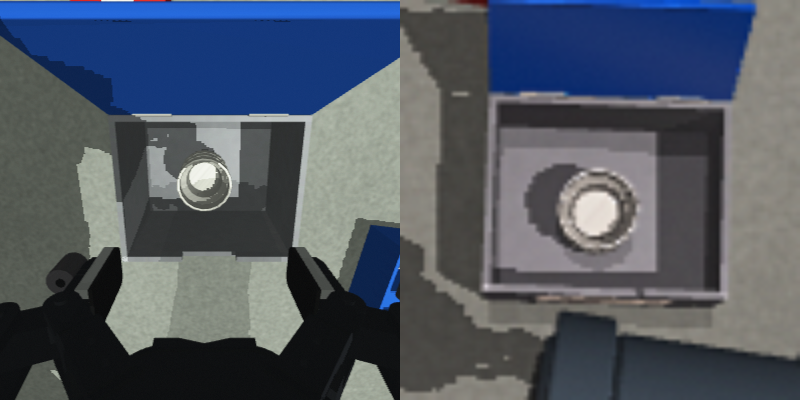

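```bash
python3 - <<'E'
from h import *
s=r.read_state()["position"]; print("cam-TCP",capture("wrist")["origin"]-s)
O=[180,0,CY]; z3=lambda x,z:[*cw(x,0),z]
r.gripper_close(squeeze=20)
r.goto(z3(-.05,.40),O); r.goto(z3(.15,.38),O); r.line_to(z3(.15,.23),vel=.25)
print("approach",r.read_state()["wrist_force"])
def P(d,rho=.10):
    t=np.radians(d); return z3(.065-rho*np.cos(t)+.006*np.sin(t)+.011, .122+rho*np.sin(t)+.006*np.cos(t)+.008)
for d in [85,78,71,64,57,50,43,36,29,22,15,8,3]:
    if r.line_to(P(d),vel=.1,until_force=30): print("force",d,r.read_state()["wrist_force"]); break
else:
    print(r.read_state()["wrist_force"])
    p=P(0); p[2]-=.004; print("down",r.line_to(p,vel=.03,until_force=12),r.read_state()["position"],p)
print(r.read_state()["wrist_force"],r.read_state()["t"])
p=r.read_state()["position"]; r.line_to([p[0],p[1],.25],vel=.2); r.goto([.3,.05,.35],O)
c=capture("top"); cv2.imwrite("pics/t5.png",c["pixels"]); H=hsv(c); print("blade",blade(c))
for k in blobs((H[...,0]>100)&(H[...,0]<125)&(H[...,1]>180)&(H[...,2]>150),300)[:1]: print("cover",k.mean(0),rect(c,k,.128))
cv2.imwrite("pics/s5.png",capture("scene")["pixels"])
cv2.imwrite("pics/f.png",np.hstack([c["pixels"][100:340,140:480],cv2.imread("pics/s5.png")[80:320,180:520]]))
E
```

```text
cam-TCP [ 0.07940076 -0.00111399  0.13435098]
approach [0.05970456 0.37558737 0.16690487]
[0.65809679 0.78661051 0.04607692]
down True [ 0.53851787 -0.04756521  0.1362671 ] [np.float64(0.537800740216525), np.float64(-0.04751150637867093), np.float64(0.132)]
[-1.51458691 -0.01800723  7.44185883] 54.5583
blade (array([0.39020868, 0.32116201]), -13.104904174804688, (76.45761108398438, 21.050888061523438))
cover [337.52314815 200.71296296] (array([ 0.56184528, -0.04766515]), (158.4884490966797, 128.87908935546875), 89.52392578125)
```

View pics/f.png

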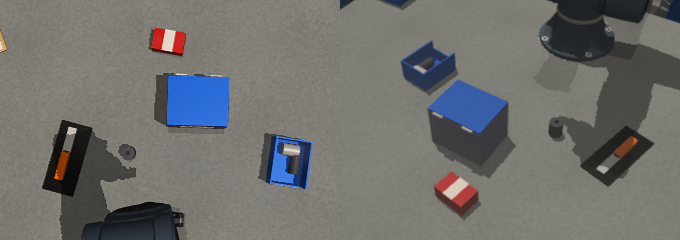

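The cover's outline matches the shut one measured at the start. The blade lies on its mat in both views, no loose cups remain, and the slug, carton and bin have not moved.

```bash
python3 -c "
from h import *
print(order.finish_job())"
```

```text
the job is handed in; nothing more can be done
None
```

I levered the cover open with the pry blade, put the blade back flat on its mat, nested both loose cups on the cup in the case, shut the cover, and handed the job in at about 55 s; no verdict was returned.

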